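Turn the herb cake on the warming tray

TASK

One herb cake on the warming tray still lies pale side up. Take the shovel from its dish and slide it flat along the tray under that cake until its edge just meets the back wall, so that the cake lies fully on the blade; lift it a little and turn the cake over with a quick turn of the wrist so that it lies flat in the tray, brown side up; then lay the shovel back flat in its dish. Feel your way with light force, for the cakes crack and the tray scratches: keep the cake low over the tray, never touch it with the fingers, and leave the other cake and everything else where it is.

Things in the scene. Friction and masses are not known exactly. Their poses are not given: they have to be found in the camera images.
- warmer: White warming plate, 260 x 450 x 60 mm, with a steel tray on it. Origin: centre of its underside, z up. Tray floor level at z 63, y -190 to 190, 200 deep: mouth (no wall) to -x, back wall to +x. Set down by hand, its back wall is at any x from 78 to 98: feel for it (it holds against 40 N). Back wall and rear half of sides 34 high, front half 16; back corners cut off 12.
- cake: Pressed herb cake to be turned: disc 76 diameter, 14 thick, about 90 g, both edges bevelled (flat faces 68 diameter, bevel rising 2.5 over 4). Origin: centre of its brown face, z out through the pale face; at the start brown face down. It lies near one end of the tray, 4 to 48 mm off the back wall; over 10 N from the shovel cracks it. Friction on steel about 0.5 to 0.7.
- done_cake: Second cake, same size, already turned: brown face up, near the other end of the tray (either end). Origin: centre of its underside. Leave it.
- shovel: Herb shovel, about 200 g. Origin: centre of the blade's underside; x to the leading edge, z up. Blade 100 long (x), 88 wide, 2 thick, front 18 mm bevelled to 0.6. Lips 9 high: both sides from x -50 to 32 (84 between them), and the rear. Neck rises to a level wooden handle along x: octagonal, 24 across flats (flats face y, z and 45 deg between), axis at z 60, x -201 to -86. Balances near x -30.
- shovel_grip (a point): Point on the handle's axis, 130 mm behind the blade's centre and 60 above its underside; room for the fingers to both sides. Held at 45 degrees on the flats towards one side, the shovel can be rolled 90 degrees without the hand going level.
- shovel_tip (a point): Middle of the blade's leading edge, at its underside: 50 mm ahead of the blade's centre.
- rest: Dish the shovel lies in: 136 x 124 mm steel, floor 6 above the bench, 12 high rims on the far (+x) edge and both sides, open on -x where the handle stands out. Origin: centre of its underside; the shovel lies with its origin within 5 mm over this one, its x along the dish's x.
- mortar: Brass mortar, 88 diameter, 75 high, with a pestle standing to 136. Origin: centre of its underside. Leave it.
- brass_pan: Round brass scale pan, 130 diameter, 22 high. Origin: centre of its underside. Leave it.
- jar: Amber jar with red cap, 76 diameter, 110 high. Origin: centre of its underside. Leave it.
- tea_box: Small carton 70 x 80 x 50. Origin: centre of its underside. Leave it.
- weight: Brass cylinder weight, 36 diameter, 35 high. Origin: centre of its underside. Leave it.
Mind the look-alikes: they are no part of the job. What is meant by the rest is not purple, and is the smaller of those in its own colour. Leave any purple look-alike of the cake alone.

How it is judged:
By the outcome, as a careful person would: the job done as asked, in the order asked, and still so for the second after the job is handed in, with the robot touching nothing.
It also fails if it takes over 72 s, if anything falls off the work surface, if the arm or the gripper's body presses on something with over 40 N, if the wrist force passes 120 N, or if a joint passes its speed limit or range.

ROBOT

A 7-joint arm with a two-finger parallel gripper is mounted at the origin on the work surface. World frame = base frame: x ahead of the robot, y to its left, z up, the work surface at z = 0. Lengths are in m, angles in rad, forces in N, time in s.
With the tool pointing down it reaches from about 0.35 to 0.9 m from the base axis. Payload 19.9 kg.
Tool frame: the origin (TCP) lies between the finger pads; the fingertips stand 19 mm ahead of it and the grasp point (between the pads) is the TCP; z points along the fingers, y is the line along which they close (so a half turn about z gives the same grasp; the last joint's range is limited). The gripper opens to 94 mm and grips with 3 to 60 N. Pads are 16 mm wide; open, the fingers measure 119 mm over their backs; the gripper's body (75 mm by 177 mm) begins 78 mm behind the grasp point.
Start: joints at [1.095, 0.417, -0.01, 1.614, 0.005, 1.111, -0.053], TCP at [0.263, -0.567, 0.224] pointing down, gripper open.
Joint ranges: [-2.81, 2.81], [-0.39, 2.02], [-1.27, 1.25], [0.06, 2.57], [-1.19, 4.33], [0.19, 2], [-2.82, 2.82]. Speed limits (rad/s): [1.89, 1.89, 2.39, 2.39, 3.01, 3.01, 3.01].

INTERFACE

Orientations are given as a 3x3 rotation matrix whose columns are the frame's x, y, z axes.
In Python, from rig import robot gives the robot as it stands. Calls block until the motion is done:
- robot.move_ptp(position, orientation): joint-space move of the TCP to a pose.
- robot.move_linear(position, velocity=0.15, frame=None, threshold=None): straight line of the TCP; frame=None keeps the orientation; velocity is the mean speed in m/s. With threshold (N) it stops when the force on the tool has changed by that much, and returns True; else False.
- robot.goto_joints(angles): joint-space move.
- robot.gripper_to(opening): finger opening in m; the grip force is fixed at half the most; returns when the fingers have stopped.
- robot.pause(seconds).
- robot.ik(position, orientation): joint angles nearest the present ones, or None.
- robot.get_state(): the state.
- robot.grab_frame(name): name is "scene" or "side" or "wrist"; returns the picture (384x512x3 uint8, red, green, blue); there is no depth.
- robot.camera_info(name): a dict with "fx", "fy", "cx", "cy" (pixels), "rvec" (rotation vector, rad) and "tvec" (3), from world to camera coordinates, as OpenCV has them. Camera axes: x right, y down, z forward; pixel columns grow to the right and rows downward; lengths in m; the calibration is good to about 2 mm. A picture is of the moment at which its call begins: read the wrist's pose just before it. camera_info takes no time and is no camera call; for the wrist camera it gives the pose at the moment of the call.
A pose or a line that the arm cannot do raises robot.PlanningError and nothing moves.
- robot.sign_off(): hands the job in; it is judged then, once.
The state is a dict: "time": time; "qpos": joint angles; "joint_vel": joint speeds; "effort": joint torques, N m; "ee_pos": TCP position; "tool_rot": TCP orientation; "force": force on the tool from outside, world axes, zero at the start; "moment": the same for the moment, N m; "opening": finger opening in m; "grasp_force": force on a finger pad.
Only numpy, scipy, OpenCV 4.12 (cv2) and the standard library are available. Lean on these libraries where they do the work, as an engineer would, in place of code of your own. Each camera call takes 0.05 s, during which the arm holds its last target. There are 200 camera calls.

## Working session

There is one attempt and no reset: what is moved stays moved. The work goes in short steps, each a Python script; the robot and the scene stay as the last script left them, time stands still between calls to the robot, and variables do not carry over. Pictures are saved under pics/ and viewed, at most 10 in all, crops included, and the job is handed in when it is done.

```bash
ls; mkdir -p pics; python3 - <<'E'
from rig import robot
import cv2,numpy as np
a=robot.grab_frame("scene");b=robot.grab_frame("side")
cv2.imwrite("pics/a.png",cv2.resize(a[:,:,::-1],(800,600),interpolation=cv2.INTER_CUBIC));cv2.imwrite("pics/b.png",cv2.resize(b[:,:,::-1],(800,600),interpolation=cv2.INTER_CUBIC))
np.save("a.npy",a);np.save("b.npy",b)
for n in("scene","side"):
    c=robot.camera_info(n);R=cv2.Rodrigues(np.array(c["rvec"],float))[0];print(n,c,-R.T@np.array(c["tvec"]))
print(robot.get_state())
E
```

```text
pics
scene {'fx': 401.95854594309145, 'fy': 401.95854594309145, 'cx': 258.8873599265425, 'cy': 194.53906750214963, 'rvec': array([ 2.46410704,  0.74961587, -0.24852239]), 'tvec': array([-0.35930462, -0.26069557,  1.71466522])} [ 0.96881573 -0.75042318  1.27882756]
side {'fx': 433.9780092447459, 'fy': 433.9780092447459, 'cx': 260.2307655843274, 'cy': 189.1940591338811, 'rvec': array([ 0.5361535 , -2.67135513,  1.19122765]), 'tvec': array([0.4236561 , 0.25460485, 1.1817116 ])} [0.10824798 0.81654434 0.98096287]
{'time': 0.1, 'qpos': array([ 1.09551767,  0.41788078, -0.01029581,  1.61408486,  0.00470028,
        1.11068382, -0.05298101]), 'joint_vel': array([-2.03752622e-03,  7.79717812e-04,  5.20674576e-07, -2.76227540e-03,
       -1.18267596e-04,  1.38485461e-03,  5.95389398e-05]), 'effort': array([ 8.75086134e-04, -8.52578545e+01,  6.39632419e-01, -4.26693964e+01,
       -4.89580887e-02,  1.64408865e-02, -1.19612787e-04]), 'ee_pos': array([ 0.26255154, -0.5668491 ,  0.22392101]), 'tool_rot': array([[ 9.07375453e-01,  4.20320743e-01, -5.10588815e-04],
       [ 4.20321045e-01, -9.07375012e-01,  8.98312537e-04],
       [-8.57161384e-05, -1.02971797e-03, -9.99999466e-01]]), 'force': array([ 0.04115861, -0.33131059,  0.01273591]), 'moment': array([-0.03443332, -0.00364322,  0.02222634]), 'grasp_force': 0.0, 'opening': 0.0940361446425366}
```

View pics/a.png

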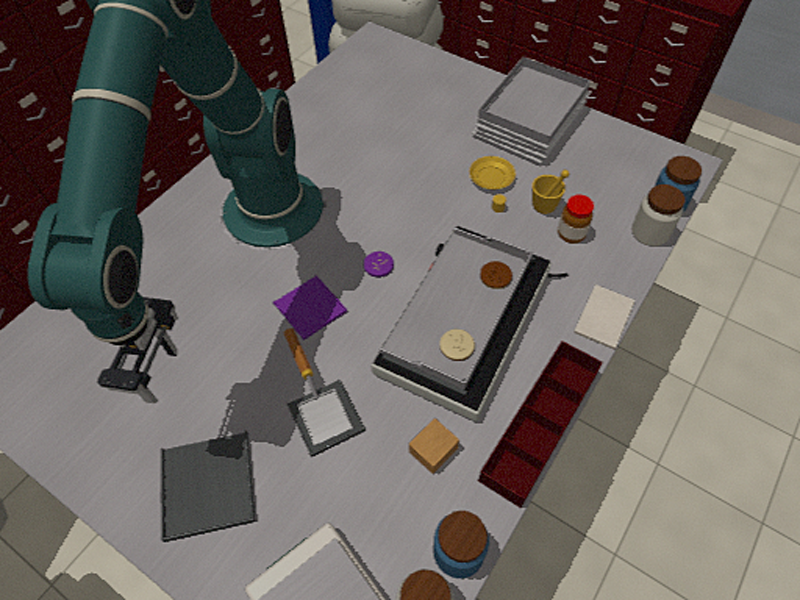

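View pics/b.png

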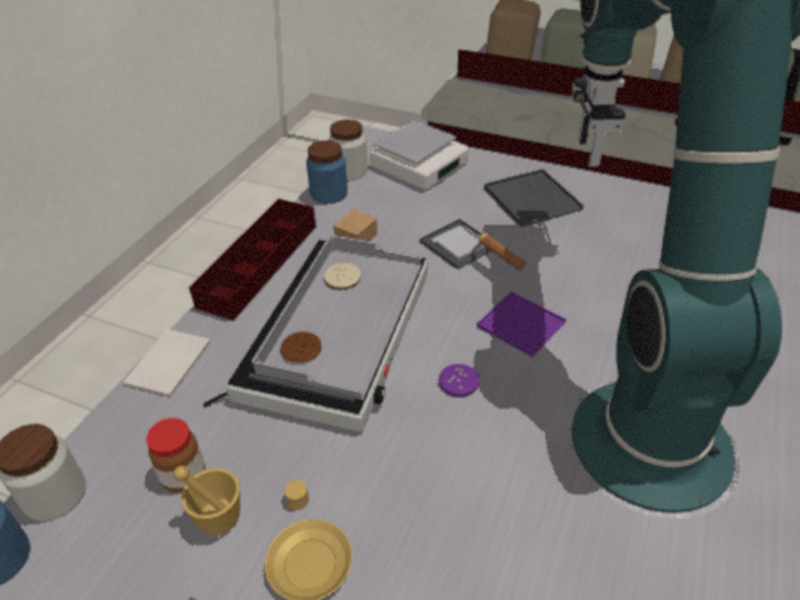

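The scene picture shows the shovel in its small grey dish (blade ≈(325,415), handle end ≈(288,332)). The pale cake is at ≈(457,345), and the brown one at ≈(496,275). The tray's mouth edge runs (455,235)–(383,355) and its back wall (550,258)–(465,385). The side view agrees: cake (342,275), handle end (515,262), blade (462,242).

```bash
cat > h.py <<'E'
from rig import robot
import cv2,numpy as np
from scipy.spatial.transform import Rotation as Ro
def ray(c,uv,z):
    R=cv2.Rodrigues(np.array(c["rvec"],float))[0];t=np.array(c["tvec"],float)
    o=-R.T@t;d=R.T@np.array([(uv[0]-c["cx"])/c["fx"],(uv[1]-c["cy"])/c["fy"],1])
    return o+d*(z-o[2])/d[2]
def proj(c,P):
    K=np.array([[c["fx"],0,c["cx"]],[0,c["fy"],c["cy"]],[0,0,1.]])
    return cv2.projectPoints(np.array(P,float).reshape(-1,3),np.array(c["rvec"],float),np.array(c["tvec"],float),K,None)[0].reshape(-1,2)
def snap(n,name,s=1.5625):
    c=robot.camera_info(n);a=robot.grab_frame(n);np.save(name+".npy",a)
    np.save(name+"_c.npy",c,allow_pickle=True)
    cv2.imwrite("pics/"+name+".png",cv2.resize(a[:,:,::-1],None,fx=s,fy=s,interpolation=cv2.INTER_CUBIC));return a,c
E
python3 - <<'E'
from h import *
np.set_printoptions(precision=4,suppress=True)
A=robot.camera_info("scene");B=robot.camera_info("side")
L=[("cake",A,(457,343),.077),("cake",B,(342,274),.077),("done",A,(496,273),.077),("done",B,(301,346),.077),
("hend",A,(290,333),.072),("hend",B,(520,264),.066),("neckend",A,(306,372),.066),("neckend",B,(484,238),.066),
("blade",A,(325,415),.008),("blade",B,(461,242),.008),
("mouthL",A,(457,231),.079),("mouthR",A,(378,357),.079),("backL",A,(550,258),.097),("backR",A,(465,385),.097),
("whitecornFR",A,(374,367),.06),("whBR",A,(478,410),.06),("purple",A,(378,264),.01)]
for n,c,p,z in L: print(n,ray(c,(p[0]/1.5625,p[1]/1.5625),z))
q0=robot.get_state()
c=robot.camera_info("wrist");R=cv2.Rodrigues(c["rvec"])[0];o=-R.T@c["tvec"]
print("wristcam in tool",q0["tool_rot"].T@(o-q0["ee_pos"]),"\n",q0["tool_rot"].T@R.T,c["fx"],c["cx"],c["cy"])
E
```

```text
cake [ 0.6592 -0.1237  0.077 ]
cake [ 0.656  -0.1216  0.077 ]
done [0.6362 0.0902 0.077 ]
done [0.6321 0.0922 0.077 ]
hend [ 0.3324 -0.3061  0.072 ]
hend [ 0.3269 -0.3073  0.066 ]
neckend [ 0.4218 -0.3606  0.066 ]
neckend [ 0.4261 -0.3656  0.066 ]
blade [ 0.4967 -0.4007  0.008 ]
blade [ 0.4915 -0.405   0.008 ]
mouthL [0.4925 0.1483 0.079 ]
mouthR [ 0.5352 -0.2494  0.079 ]
backL [0.7262 0.1845 0.097 ]
backR [ 0.7307 -0.2107  0.097 ]
whitecornFR [ 0.5355 -0.2666  0.06  ]
whBR [ 0.7757 -0.2283  0.06  ]
purple [ 0.3549 -0.0025  0.01  ]
wristcam in tool [ 0.0764  0.0005 -0.1608] 
 [[-0.0006 -0.9645 -0.2643]
 [ 1.     -0.0003 -0.0009]
 [ 0.0008 -0.2643  0.9645]] 280.45761062596245 249.5521079565601 190.71507072071824
```

```bash
python3 - <<'E'
from h import *
np.set_printoptions(precision=4,suppress=True)
D=np.array([[1,0,0],[0,-1,0],[0,0,-1.]])
robot.move_ptp([.42,-.36,.27],D); snap("wrist","w1")
robot.move_ptp([.58,-.09,.30],D); snap("wrist","w2")
s=robot.get_state();print(s["time"],s["qpos"],s["ee_pos"])
E
```

```text
2.4333 [ 0.2699  0.2965 -0.2072  1.6139  0.0642  1.2382 -1.5227] [ 0.5796 -0.0919  0.2998]
```

View pics/w1.png

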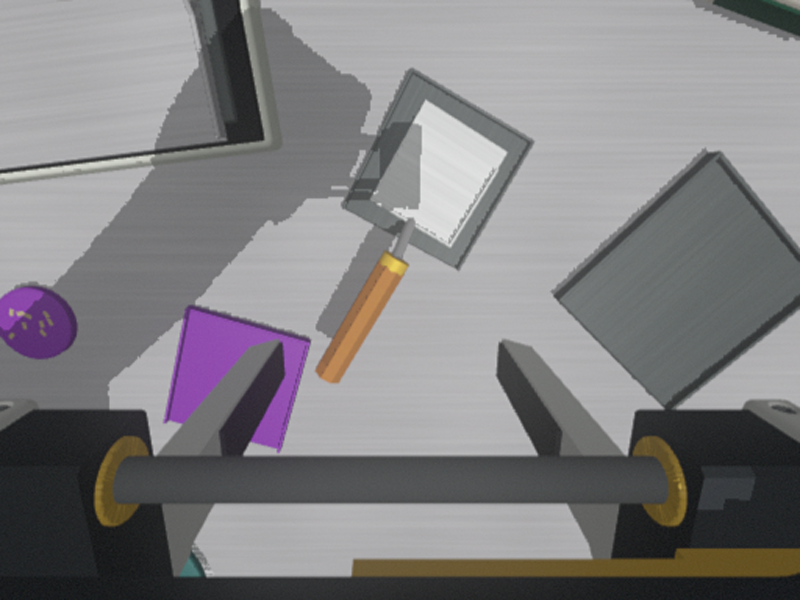

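View pics/w2.png

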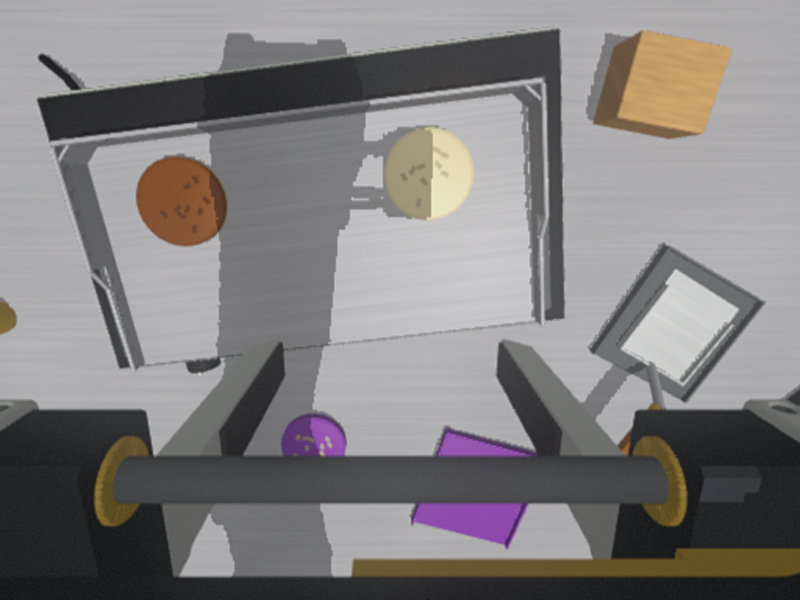

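w1 shows the dish with corners (412,70), (532,142), (458,268), (343,205). The blade's front corners are at (428,100) and (507,155), and the handle runs from (395,262) to (330,375). w2 shows the tray's back wall top running (52,143)–(543,80) and its mouth edge (135,368)–(543,322). The pale cake is at (428,173) and the brown one at (182,200).

```bash
python3 - <<'E'
from h import *
np.set_printoptions(precision=4,suppress=True)
ld=lambda n:(np.load(n+".npy"),np.load(n+"_c.npy",allow_pickle=True).item())
k=1.5625
a,c=ld("w1")
hsv=cv2.cvtColor(a,cv2.COLOR_RGB2HSV)
def big(m):
    n,l,st,ce=cv2.connectedComponentsWithStats(m.astype(np.uint8));i=1+np.argmax(st[1:,4]);return (l==i),st[i],ce[i]
m=(hsv[...,0]<22)&(hsv[...,1]>90)&(hsv[...,2]>60);m[260:]=0
m,st,ce=big(m);print("handle",st)
ys,xs=np.nonzero(m);P=np.array([ray(c,(x,y),.066)[:2] for x,y in zip(xs,ys)])
# cam pixel centres assumed integer
mu=P.mean(0);w,v=np.linalg.eigh(np.cov((P-mu).T));d=v[:,1];d*=np.sign(d[0]);t=(P-mu)@d;n=np.array([-d[1],d[0]]);s=(P-mu)@n
print("yaw",np.degrees(np.arctan2(d[1],d[0])),"len",np.ptp(t),"wid",np.ptp(s),"mu",mu,"rear end",mu+d*t.min(),"front",mu+d*t.max())
print("origin est from rear",mu+d*(t.min()+.201)," front",mu+d*(t.max()+.086))
for nme,p,z in[("bl FL",(428,100),.0065),("bl FR",(507,155),.0065),("bl RR",(448,248),.015),("dish1",(412,70),.012),("dish2",(532,142),.012),("dish3",(458,268),.010),("dish4",(343,205),.010)]:
    print(nme,ray(c,np.array(p)/k,z))
a,c=ld("w2");hsv=cv2.cvtColor(a,cv2.COLOR_RGB2HSV)
m=(hsv[...,0]>10)&(hsv[...,0]<35)&(hsv[...,1]>40)&(hsv[...,2]>80);m[:,:200]=0;m[:,330:]=0;m[:60]=0;m[170:]=0
m,st,ce=big(m);print("cake",st,ce,ray(c,ce,.071))
cn=max(cv2.findContours(m.astype(np.uint8),cv2.RETR_EXTERNAL,cv2.CHAIN_APPROX_NONE)[0],key=len)
Q=np.array([ray(c,p[0],.072)[:2] for p in cn]).astype(np.float32);print(cv2.minEnclosingCircle(Q),np.ptp(Q,0))
m=(hsv[...,0]<14)&(hsv[...,1]>120)&(hsv[...,2]>40);m[:,170:]=0
m,st,ce=big(m);print("done",st,ce,ray(c,ce,.071))
for nme,p,z in[("backL",(52,143),.097),("backR",(543,80),.097),("mouthL",(135,368),.063),("mouthR",(543,322),.079),("mouthRm",(500,327),.063),("mouthLm",(300,347),.063),("wBL",(38,98),.06),("wBR",(559,30),.06),("wFR",(565,318),.06)]:
    print(nme,ray(c,np.array(p)/k,z))
E
```

```text
handle [ 202  161   57   84 1429]
yaw -29.76143696800788 len 0.12979137587639433 wid 0.02438125760263905 mu [ 0.374 -0.333] rear end [ 0.3191 -0.3016] front [ 0.4318 -0.366 ]
origin est from rear [ 0.4936 -0.4014]  front [ 0.5064 -0.4087]
bl FL [ 0.5628 -0.3954  0.0065]
bl FR [ 0.516  -0.4692  0.0065]
bl RR [ 0.4312 -0.4167  0.015 ]
dish1 [ 0.5859 -0.3806  0.012 ]
dish2 [ 0.5269 -0.4895  0.012 ]
dish3 [ 0.4108 -0.4278  0.01  ]
dish4 [ 0.4712 -0.3172  0.01  ]
cake [ 246   81   57   60 2616] [274.0241 110.2871] [ 0.6606 -0.1251  0.071 ]
((0.6592457294464111, -0.1251327246427536), 0.03815973177552223) [0.0756 0.075 ]
done [  88  101   56   56 2461] [115.3994 128.3868] [0.6375 0.0897 0.071 ]
backL [0.6832 0.1725 0.097 ]
backR [ 0.7272 -0.2085  0.097 ]
mouthL [0.4763 0.1589 0.063 ]
mouthR [ 0.5283 -0.2325  0.079 ]
mouthRm [ 0.518  -0.1976  0.063 ]
mouthLm [ 0.4979 -0.0047  0.063 ]
wBL [0.7217 0.2039 0.06  ]
wBR [ 0.7714 -0.23    0.06  ]
wFR [ 0.5259 -0.2602  0.06  ]
```

```bash
cat >> h.py <<'E'
Y=lambda d:Ro.from_euler('z',d,degrees=True).as_matrix()
X=lambda d:Ro.from_euler('x',d,degrees=True).as_matrix()
r=np.sqrt(.5)
TS={-1:np.array([[-1,0,0],[0,r,r],[0,r,-r]]).T.copy()}   # rows->columns x,y,z of tool in shovel frame
TS[1]=TS[-1]@np.diag([-1,-1,1.])
ty=6.6; tx=Y(ty)[:,0]; tyv=Y(ty)[:,1]
def tray(s,t,z): return s*tx+t*tyv+np.array([0,0,z])   # s,t along/across tray in world-projected coordinates
E
python3 - <<'E'
from h import *
np.set_printoptions(precision=3,suppress=True)
syaw=-29.8
G=np.array([.3814,-.3375,.066])
for sg in(1,-1):
    print("sg",sg)
    def t(n,p,R):
        q=robot.ik(p,R);print(n,q if q is None else np.array(q))
    Rg=Y(syaw)@TS[sg]
    t("grip",G,Rg);t("pre",G-.1*Rg[:,2],Rg);t("up",G+[0,0,.12],Rg)
    R=Y(ty)@TS[sg]
    t("touch",tray(.545-.13,-.2,.123),R);t("high",tray(.545-.13,-.2,.22),R);t("wall",tray(.692-.18,-.2,.123),R)
    for th,y,z in[(0,0,.14),(45,.0,.1505),(70,.03,.13),(90,.06,.11),(105,.093,.103),(115,.093,.103)]:
        t(th,tray(.42,-.2+y,z),Y(ty)@X(-th)@TS[sg])
# overlay
k=1.5625*1.3
def draw(n,segs,x0,y0,w,h):
    a=np.load(n+".npy");c=np.load(n+"_c.npy",allow_pickle=True).item()
    im=cv2.resize(a[:,:,::-1],None,fx=3,fy=3,interpolation=cv2.INTER_CUBIC).copy()
    for p,q,col in segs:
        u=proj(c,[p,q])*3+1;cv2.line(im,tuple(map(int,np.round(u[0]))),tuple(map(int,np.round(u[1]))),col,1,cv2.LINE_AA)
    return im[y0*3:(y0+h)*3,x0*3:(x0+w)*3]
o=np.array([.4945,-.402,.006]);S=lambda x,y,z:o+Y(syaw)@np.array([x,y,z])/1000
segs=[]
def poly(P,col):
    for i in range(len(P)-1):segs.append((P[i],P[i+1],col))
poly([S(-50,44,9),S(32,44,9)],(0,0,255));poly([S(-50,-44,9),S(32,-44,9)],(0,0,255));poly([S(50,-44,0),S(50,44,0)],(0,0,255));poly([S(-50,-44,9),S(-50,44,9)],(0,0,255))
poly([S(-201,12,60),S(-86,12,60),S(-86,-12,60),S(-201,-12,60),S(-201,12,60)],(255,0,0))
d=np.array([.4987,-.4038,0]);T=lambda x,y,z:d+Y(-28.8)@np.array([x,y,z])/1000
poly([T(-68,62,12),T(68,62,12),T(68,-62,12),T(-68,-62,12),T(-68,62,12)],(0,255,0))
A=draw("w1",segs,195,35,155,215)
segs=[]
for t_,z in((.190,.063),(-.190,.063)):segs.append((tray(.4917,-.0989+t_,z),tray(.6917,-.0989+t_,z),(0,0,255)))
for s in(.4917,.6917):segs.append((tray(s,-.0989-.19,.063),tray(s,-.0989+.19,.063),(0,0,255)))
an=np.linspace(0,6.3,40);cc=np.array([.6598,-.1251,.071])
for i in range(39):segs.append((cc+.038*np.array([np.cos(an[i]),np.sin(an[i]),0]),cc+.038*np.array([np.cos(an[i+1]),np.sin(an[i+1]),0]),(255,0,0)))
B=draw("w2",segs,25,40,345,210)
B=cv2.resize(B,(795-465,int(630*330/1035))) if 0 else B
B=B[:, -330:] if 0 else B
cv2.imwrite("pics/o1.png",cv2.resize(A[:600],None,fx=1,fy=1));cv2.imwrite("pics/o2.png",cv2.resize(B,(800,487)))
E
```

```text
sg 1
grip [ 1.023  0.702  0.032  1.825 -0.736  1.2   -0.553]
pre [ 1.064  0.649  0.109  1.707 -0.676  1.395 -0.587]
up [ 1.024  0.517  0.03   1.794 -0.687  1.362 -0.702]
touch [ 0.797  0.615 -0.221  1.82  -0.466  1.299 -0.612]
high [ 0.799  0.476 -0.222  1.776 -0.48   1.463 -0.688]
wall [ 0.707  0.719 -0.254  1.626 -0.478  1.326 -0.74 ]
0 [ 0.793  0.594 -0.224  1.806 -0.469  1.327 -0.632]
45 [ 0.428  0.234 -0.186  2.065  0.057  0.846 -1.246]
70 [ 0.061  0.247 -0.179  2.201  0.682  0.822 -2.073]
90 [-0.198  0.43  -0.21   2.223  0.999  1.075 -2.62 ]
105 [-0.499  0.609 -0.07   2.176  1.005  1.256 -2.82 ]
115 [-0.903  0.772  0.351  2.153  0.873  1.166 -2.775]
sg -1
grip [ 1.501  0.796 -0.609  1.808 -0.317  1.037  2.233]
pre [ 1.047  0.651  0.132  1.707 -0.687  1.401  2.564]
up [ 0.876  0.526  0.224  1.8   -0.757  1.412  2.504]
touch [ 1.383  0.925 -1.088  1.801  0.107  1.231  1.975]
high [ 1.39   0.736 -1.086  1.756 -0.066  1.367  2.021]
wall [ 1.21   1.019 -1.089  1.608  0.143  1.267  1.874]
0 [ 1.374  0.895 -1.088  1.787  0.075  1.253  1.98 ]
45 [ 1.169  0.42  -1.079  2.045  0.461  0.942  1.53 ]
70 [ 0.828  0.446 -1.083  2.18   0.986  1.078  0.821]
90 [ 0.513  0.718 -1.086  2.203  1.272  1.534  0.34 ]
105 [ 0.317  0.986 -1.09   2.152  1.351  1.938  0.095]
115 [ 0.151  1.    -0.911  2.12   1.328  1.985  0.028]
```

View pics/o1.png

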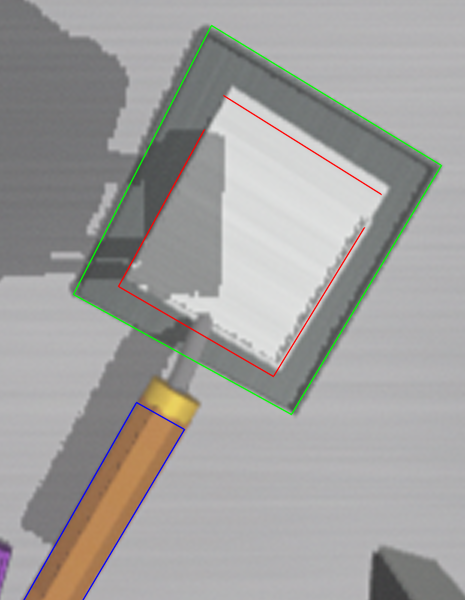

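View pics/o2.png

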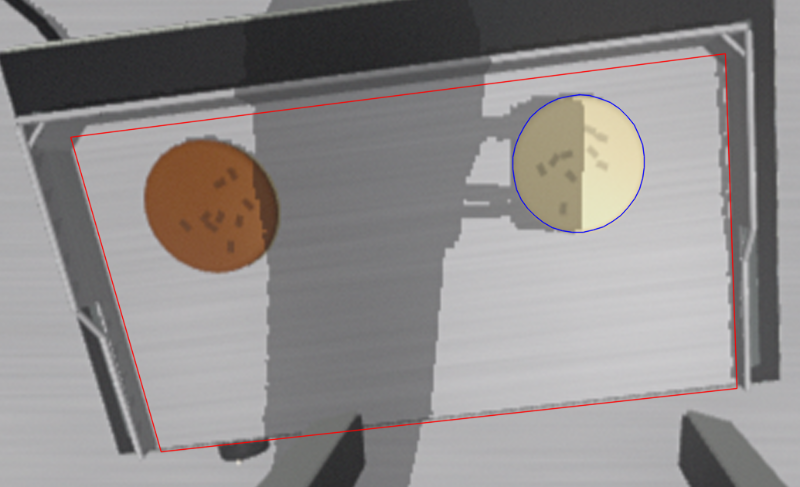

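The overlays agree with the pictures: the tray and cake outlines fit to about 2 mm. The shovel's yaw is right, but the blade lies about 3 mm further forward, so I shift the grip point by that much. Now I grasp.

```bash
cat >> h.py <<'E'
syaw=-29.8; Rg=Y(syaw)@TS[-1]; G=np.array([.384,-.339,.066]); Rt=Y(ty)@TS[-1]
def st(m=""):
    s=robot.get_state();print(m,"t%.2f"%s["time"],"p",s["ee_pos"].round(4),"F",s["force"].round(2),"M",s["moment"].round(3),"op %.4f gf %.1f"%(s["opening"],s["grasp_force"]));return s
E
python3 - <<'E'
from h import *
np.set_printoptions(precision=3,suppress=True)
robot.gripper_to(.055)
robot.move_ptp(G-.1*Rg[:,2]+[0,0,.02],Rg);print(robot.get_state()["qpos"])
print(robot.move_linear(G,.12,None,6));s=st("at grip")
print((s["tool_rot"].T@Rg).round(3))
robot.gripper_to(.0);st("closed")
robot.move_linear(G+[0,0,.025],.05);robot.pause(.2);st("lifted")
snap("wrist","w3")
E
```

```text
[ 1.01   0.629  0.18   1.695 -0.702  1.442  2.556]
False
at grip t7.85 p [ 0.384 -0.34   0.066] F [-0.52 -0.41  0.29] M [-0.568  0.182 -0.064] op 0.0554 gf 0.0
[[ 1.    -0.     0.001]
 [ 0.     1.     0.001]
 [-0.001 -0.001  1.   ]]
closed t8.44 p [ 0.384 -0.339  0.066] F [-0.27 -0.6   1.42] M [-0.412  0.227  0.137] op 0.0236 gf 30.0
lifted t9.29 p [ 0.384 -0.339  0.091] F [-0.13 -0.26 -2.68] M [-0.818  0.554 -0.042] op 0.0240 gf 30.0
```

View pics/w3.png

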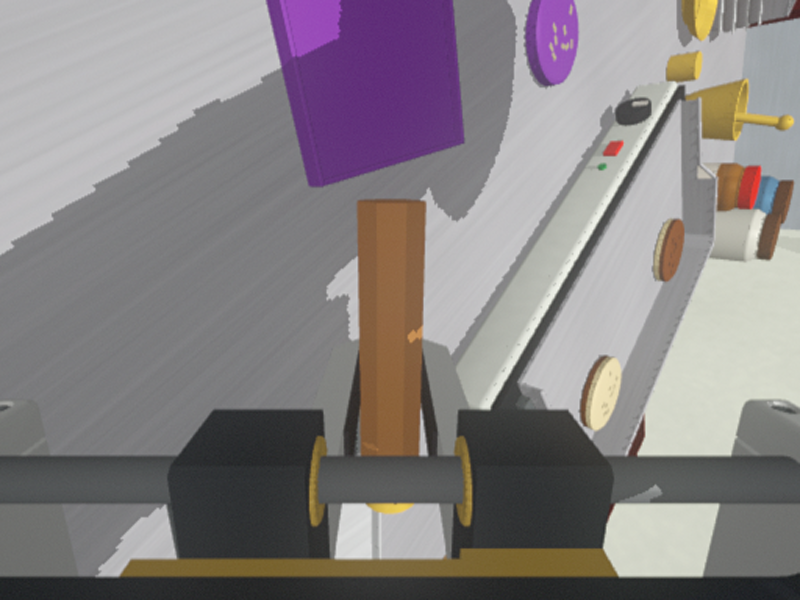

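The shovel is held: the handle lies centred between the pads in w3 (x ≈ 391), with its end at (391,200), and the weight shows in the force. I carry it over the tray and check the held blade against the model.

```bash
python3 - <<'E'
from h import *
np.set_printoptions(precision=3,suppress=True)
c=np.load("w3_c.npy",allow_pickle=True).item()
s=robot.get_state();p,R=s["ee_pos"],s["tool_rot"]
print("handle end top px", [ (proj(c,p+R@np.array([x,0,-.012]))*1.5625)[0] for x in(.068,.071,.074)])
robot.move_linear(G+[0,0,.15],.15)
robot.move_linear(tray(.545-.13,-.2,.20),.17,Rt);robot.pause(.3);s=st("high");print(s["qpos"])
ims=[]
Rs=s["tool_rot"]@TS[-1].T;o=s["ee_pos"]-Rs@np.array([-.13,0,.06])
S=lambda x,y,z:o+Rs@np.array([x,y,z])/1000
for n in("scene","side"):
    a,c=snap(n,"h_"+n)
    im=cv2.resize(a[:,:,::-1],None,fx=3,fy=3,interpolation=cv2.INTER_CUBIC).copy()
    for P in([S(50,44,0),S(50,-44,0),S(32,-44,9),S(-50,-44,9),S(-50,44,9),S(32,44,9),S(50,44,0)],[S(-201,0,72),S(-86,0,72)],[S(-201,0,48),S(-86,0,48)]):
        cv2.polylines(im,[np.round(proj(c,P)*3+1).astype(np.int32)],False,(0,0,255),1,cv2.LINE_AA)
    u=(proj(c,S(-10,0,0))*3)[0].astype(int);x0=int(np.clip(u[0]-200,0,1536-400));y0=int(np.clip(u[1]-250,0,1152-500))
    ims.append(im[y0:y0+500,x0:x0+400])
cv2.imwrite("pics/o3.png",np.hstack(ims))
E
```

```text
handle end top px [array([389.844, 205.172]), array([389.835, 195.94 ]), array([389.827, 186.606])]
high t11.93 p [ 0.435 -0.151  0.2  ] F [ 0.13  0.27 -2.9 ] M [-0.925 -0.005 -0.031] op 0.0236 gf 30.0
[ 0.653  0.493 -0.033  1.794 -0.541  1.461  2.537]
```

View pics/o3.png

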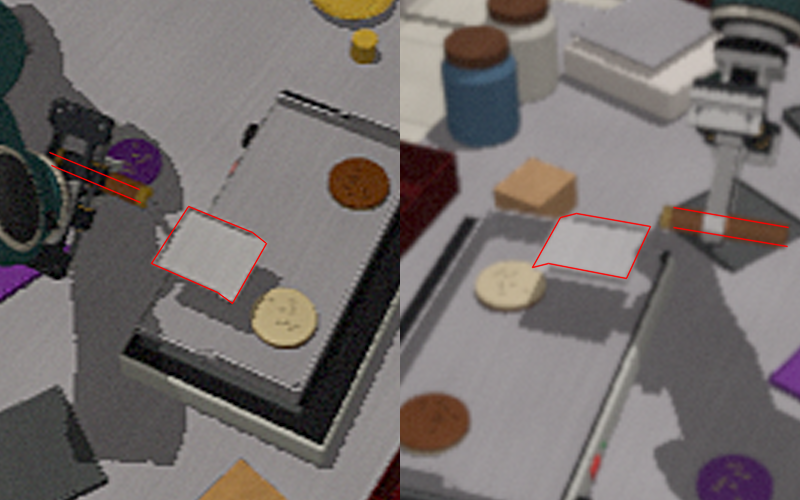

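The overlay matches the held blade and handle in both views within 1–2 mm, so there was no slip. Next I touch down gently.

```bash
python3 - <<'E'
from h import *
st();robot.move_linear(tray(.411,-.2,.136),.1);robot.pause(.2);st("near")
print(robot.move_linear(tray(.411,-.2,.118),.012,None,1.2));st("touch");robot.pause(.3);st("settled")
E
```

```text
t12.03 p [ 0.4352 -0.1512  0.2   ] F [ 0.65  0.25 -1.26] M [-0.91  -0.042  0.026] op 0.0237 gf 30.0
near t13.02 p [ 0.4315 -0.1516  0.1364] F [-0.43 -0.08 -1.87] M [-0.959 -0.025  0.005] op 0.0237 gf 30.0
True
touch t14.03 p [ 0.431  -0.1512  0.123 ] F [1.16 0.75 0.53] M [-0.543 -0.348 -0.135] op 0.0234 gf 30.0
settled t14.32 p [ 0.431  -0.1513  0.123 ] F [1.15 1.   1.05] M [-0.57  -0.461 -0.164] op 0.0234 gf 30.0
```

```bash
python3 - <<'E'
from h import *
z=.1228
robot.move_linear(tray(.411,-.2,z+.0002),.01);robot.pause(.2);st("eased")
print(robot.move_linear(tray(.470,-.2,z),.035,None,5));st("a")
print(robot.move_linear(tray(.497,-.2,z),.03,None,5));st("b")
hit=robot.move_linear(tray(.540,-.2,z),.015,None,4);s=st("c");print(hit,"s",s["ee_pos"]@tx,"t",s["ee_pos"]@tyv)
robot.pause(.2);st("settled")
E
```

```text
eased t14.78 p [ 0.431  -0.1513  0.123 ] F [-2.06  1.75  2.2 ] M [0.073 0.205 0.477] op 0.0234 gf 30.0
True
a t15.75 p [ 0.4634 -0.1474  0.1228] F [ 1.44 -0.16 -0.32] M [-0.546 -0.644 -0.368] op 0.0233 gf 30.0
True
b t16.08 p [ 0.4628 -0.1474  0.1226] F [-0.31 -0.58  3.61] M [-0.317 -0.217  0.13 ] op 0.0235 gf 30.0
c t16.61 p [ 0.4627 -0.1473  0.1225] F [-0.33 -1.54  3.51] M [-0.335 -0.251  0.071] op 0.0236 gf 30.0
True s 0.44268601318946155 t -0.1994836094898025
settled t16.81 p [ 0.4626 -0.1473  0.1224] F [-0.05 -1.07  3.57] M [-0.375 -0.444 -0.056] op 0.0237 gf 30.0
```

```bash
cat >> h.py <<'E'
def cake():
    c=robot.camera_info("scene");a=robot.grab_frame("scene");h=cv2.cvtColor(a,cv2.COLOR_RGB2HSV)
    m=(h[...,0]>10)&(h[...,0]<35)&(h[...,1]>40)&(h[...,2]>80)
    M=np.zeros_like(m);M[195:250,265:325]=1;m&=M
    n,l,S,ce=cv2.connectedComponentsWithStats(m.astype(np.uint8));i=1+np.argmax(S[1:,4]);p=ray(c,ce[i],.0745)
    print("cake px",ce[i].round(1),S[i],"s %.4f t %.4f"%(p@tx,p@tyv))
E
python3 - <<'E'
from h import *
cake()
robot.move_linear(tray(.4427,-.1998,.1229),.01);robot.pause(.3);st("eased")
cake()
E
```

```text
cake px [296.8 222. ] [286 213  23  19 343] s 0.6575 t -0.1994
eased t17.41 p [ 0.4628 -0.1476  0.1229] F [ 1.61 -0.92  1.04] M [-0.578 -0.649 -0.289] op 0.0237 gf 30.0
cake px [296.8 222. ] [286 213  23  19 341] s 0.6575 t -0.1994
```

```bash
python3 - <<'E'
from h import *
for s_ in(.455,.470,.485,.500):
    h=robot.move_linear(tray(s_,-.1998,.1229),.015,None,5);s=st(str(s_));print(h,"s %.4f"%(s["ee_pos"]@tx))
    if h:break
robot.pause(.2);st();cake()
E
```

```text
0.455 t17.71 p [ 0.4628 -0.1474  0.1228] F [-1.71 -0.23  3.15] M [-0.38  -0.193  0.109] op 0.0235 gf 30.0
True s 0.4428
 t17.91 p [ 0.4628 -0.1474  0.1227] F [-1.1  -1.31  3.61] M [-0.224 -0.085  0.254] op 0.0238 gf 30.0
cake px [296.8 222. ] [286 213  23  19 342] s 0.6574 t -0.1997
```

```bash
python3 - <<'E'
from h import *
p0=robot.get_state()["ee_pos"]@tx
for i in range(6):
    s=robot.get_state();n=s["ee_pos"]@tx
    h=robot.move_linear(tray(n+.008,-.1998,.1230),.015,None,5);s=st();print(h,"s %.4f"%(s["ee_pos"]@tx))
    if s["ee_pos"]@tx>.498 or s["force"][0]<-6:break
cake()
E
```

```text
t18.18 p [ 0.463  -0.1472  0.1227] F [-0.65 -0.85  2.99] M [-0.401 -0.268  0.032] op 0.0239 gf 30.0
True s 0.4430
 t18.39 p [ 0.463  -0.1472  0.1226] F [-1.39 -1.59  3.24] M [-0.353 -0.24   0.107] op 0.0232 gf 30.0
True s 0.4430
 t18.62 p [ 0.4631 -0.1471  0.1226] F [-1.01 -1.45  4.38] M [-0.356 -0.255  0.084] op 0.0238 gf 30.0
True s 0.4431
 t18.83 p [ 0.4632 -0.147   0.1225] F [-0.22 -1.09  4.4 ] M [-0.319 -0.253  0.02 ] op 0.0237 gf 30.0
True s 0.4432
 t19.06 p [ 0.4633 -0.1469  0.1225] F [-0.84 -1.77  4.4 ] M [-0.301 -0.278  0.046] op 0.0236 gf 30.0
True s 0.4434
 t19.28 p [ 0.4635 -0.1468  0.1225] F [-0.82 -1.36  3.42] M [-0.369 -0.294  0.085] op 0.0234 gf 30.0
True s 0.4435
cake px [296.8 222. ] [286 213  23  19 344] s 0.6572 t -0.1994
```

```bash
python3 - <<'E'
from h import *
n=robot.get_state()["ee_pos"]@tx
for z in(.1228,.1231,.1234,.1237):
    robot.move_linear(tray(n-.0005,-.1998,z),.01);robot.pause(.15);st(z)
snap("side","d1")
import cv2
a=np.load("d1.npy")[140:240,140:300,::-1];b=robot.grab_frame("scene")[180:280,220:380,::-1]
cv2.imwrite("pics/d1.png",cv2.resize(np.hstack([a,b]),None,fx=2.5,fy=2.5,interpolation=cv2.INTER_CUBIC))
E
```

```text
0.1228 t19.73 p [ 0.4632 -0.1475  0.1228] F [2.22 0.25 2.21] M [-0.476 -0.894 -0.403] op 0.0235 gf 30.0
0.1231 t20.13 p [ 0.463  -0.1476  0.1231] F [ 2.76 -0.85  0.23] M [-0.562 -0.774 -0.368] op 0.0236 gf 30.0
0.1234 t20.53 p [ 0.463  -0.1476  0.1234] F [1.52 0.46 0.26] M [-0.625 -0.612 -0.267] op 0.0239 gf 30.0
0.1237 t20.93 p [ 0.4629 -0.1475  0.1236] F [ 1.66  0.11 -0.79] M [-0.82  -0.476 -0.079] op 0.0236 gf 30.0
```

View pics/d1.png

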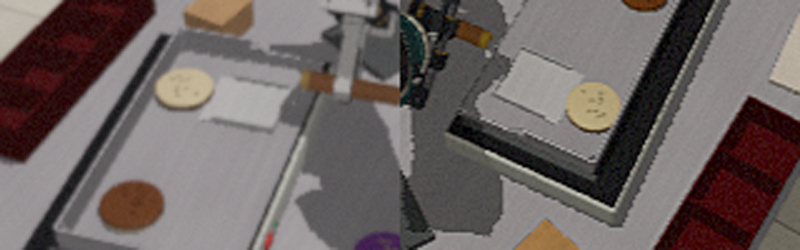

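The side and scene crops show the cake pushed against the back wall, with the blade edge just at its front rim. I ease the blade up to about 2 N of contact and slide on.

```bash
python3 - <<'E'
from h import *
n=robot.get_state()["ee_pos"]@tx
for i in range(5):
    h=robot.move_linear(tray(.500,-.1998,.1235),.02,None,6.5);s=st();print(h,"s %.4f"%(s["ee_pos"]@tx))
    if not h:break
    n2=s["ee_pos"]@tx
    if i and n2-n<.0004:break
    n=n2
cake()
E
```

```text
t24.03 p [ 0.5196 -0.141   0.1235] F [-3.96 -0.1   1.53] M [-0.516  0.432  0.572] op 0.0238 gf 30.0
False s 0.5000
cake px [296.8 221.7] [286 212  23  21 349] s 0.6570 t -0.1984
```

```bash
python3 - <<'E'
from h import *
h=robot.move_linear(tray(.535,-.1998,.1236),.012,None,4);s=st();print(h,"s %.4f"%(s["ee_pos"]@tx))
robot.pause(.15);st();cake()
E
```

```text
t25.54 p [ 0.5345 -0.1394  0.1233] F [-1.09 -1.11  3.6 ] M [-0.506 -0.021  0.227] op 0.0238 gf 30.0
True s 0.5149
 t25.69 p [ 0.5344 -0.1393  0.1232] F [ 0.68 -0.71  3.63] M [-0.577 -0.38  -0.065] op 0.0237 gf 30.0
cake px [296.8 221.8] [286 212  23  20 348] s 0.6570 t -0.1987
```

```bash
python3 - <<'E'
from h import *
for i in range(3):
    n=robot.get_state()["ee_pos"]@tx
    h=robot.move_linear(tray(n+.006,-.1998,.1236),.01,None,6);s=st();print(h,"s %.4f"%(s["ee_pos"]@tx))
E
```

```text
t26.01 p [ 0.5344 -0.1393  0.1231] F [-0.9  -0.88  5.63] M [-0.293 -0.129  0.142] op 0.0237 gf 30.0
True s 0.5148
 t26.26 p [ 0.5344 -0.1394  0.1232] F [-1.16 -0.9   4.92] M [-0.235 -0.158  0.207] op 0.0238 gf 30.0
True s 0.5149
 t26.52 p [ 0.5344 -0.1393  0.1232] F [-2.12 -0.37  5.76] M [-0.235 -0.108  0.156] op 0.0236 gf 30.0
True s 0.5149
```

```bash
python3 - <<'E'
from h import *
robot.move_linear(tray(.5140,-.1998,.1238),.01);robot.pause(.2);st("eased")
h=robot.move_linear(tray(.522,-.1998,.1237),.012,None,5);s=st();print(h,"s %.4f"%(s["ee_pos"]@tx))
snap("scene","e1");snap("side","e2")
cv2.imwrite("pics/e.png",cv2.resize(np.hstack([np.load("e2.npy")[140:240,140:300,::-1],np.load("e1.npy")[170:270,220:380,::-1]]),None,fx=2.5,fy=2.5,interpolation=cv2.INTER_CUBIC))
# colour profile: white blade visible ahead/behind cake -> expected pixels
c=robot.camera_info("scene");
for t in(-.238,-.162):print(proj(c,[tray(.694,t,.064),tray(.5149+.08,t,.072)]).round(1).tolist())
E
```

```text
eased t26.98 p [ 0.5336 -0.1394  0.1237] F [ 1.44  0.03 -0.93] M [-0.925 -0.616 -0.233] op 0.0237 gf 30.0
 t27.29 p [ 0.5344 -0.1392  0.1234] F [-0.01 -1.21  1.62] M [-0.454 -0.371  0.   ] op 0.0234 gf 30.0
True s 0.5148
[[301.7, 236.6], [275.5, 223.9]]
[[310.7, 219.3], [285.0, 207.1]]
```

View pics/e.png

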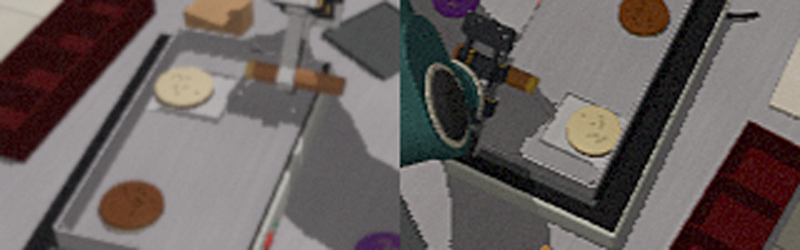

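Pushed repeatedly, the blade stops at the same s ≈ 0.515, which puts its tip at the wall. The crops show the pale cake fully on the blade, with the edge at the back wall. Now I lift a little, draw back so the hand clears the warmer, and tilt.

```bash
cat >> h.py <<'E'
sR=.428
def roll(th,y,z): return tray(sR,-.2+y,z), Y(ty)@X(-th)@TS[-1]
E
python3 - <<'E'
from h import *
np.set_printoptions(precision=3,suppress=True)
robot.move_linear(tray(.512,-.2,.1365),.03);st("lift")
robot.move_linear(tray(sR,-.2,.1375),.07);robot.pause(.2);st("back")
q0=robot.get_state()["qpos"];print(q0)
for a in((45,.035,.149),(75,.064,.125),(105,.093,.101)):
    q=robot.ik(*roll(*a));print(a,None if q is None else np.array(q))
E
```

```text
lift t27.99 p [ 0.531 -0.14   0.137] F [-0.04 -0.31 -3.1 ] M [-1.093  0.029  0.02 ] op 0.0237 gf 30.0
back t29.54 p [ 0.448 -0.149  0.138] F [ 0.08 -0.59 -3.29] M [-1.171  0.025 -0.059] op 0.0237 gf 30.0
[ 0.639  0.607 -0.038  1.785 -0.548  1.381  2.57 ]
(45, 0.035, 0.149) [ 0.171  0.219  0.016  2.087 -0.005  0.835  1.876]
(75, 0.064, 0.125) [-0.129  0.289 -0.122  2.199  0.746  0.886  0.889]
(105, 0.093, 0.101) [-0.354  0.631 -0.231  2.154  1.061  1.335  0.289]
```

```bash
python3 - <<'E'
from h import *
np.set_printoptions(precision=3,suppress=True)
p,R=roll(45,.035,.149);robot.move_linear(p,.028,R);robot.pause(.2);st("45")
q0=robot.get_state()["qpos"];print(q0)
Q=[]
for f in np.linspace(0,1,9):
    Q.append(robot.ik(*roll(45+60*f,.035+.058*f,.149-.048*f)))
Q=np.array(Q);print(Q[-1]);print("max dq/df",np.abs(np.diff(Q,axis=0)*8).max(0))
cake()
E
```

```text
45 t31.21 p [ 0.444 -0.115  0.149] F [ 0.78  0.49 -2.4 ] M [0.183 0.098 0.092] op 0.0234 gf 30.0
[ 0.155  0.22   0.035  2.087 -0.011  0.835  1.882]
[-0.621  0.622  0.082  2.163  0.959  1.188  0.371]
max dq/df [0.975 0.793 0.125 0.331 1.523 0.781 1.984]
cake px [274.  207.2] [265 202  20  11 142] s 0.5613 t -0.1813
```

```bash
cat >> h.py <<'E'
def look():
    for n in("scene","side"):
        c=robot.camera_info(n);a=robot.grab_frame(n);np.save("last_"+n+".npy",a);h=cv2.cvtColor(a,cv2.COLOR_RGB2HSV)
        for col,m in(("pale",(h[...,0]>14)&(h[...,0]<35)&(h[...,1]>40)&(h[...,1]<130)&(h[...,2]>110)),("brown",(h[...,0]<16)&(h[...,1]>110)&(h[...,2]>40)&(h[...,2]<190))):
            N,l,S,ce=cv2.connectedComponentsWithStats(m.astype(np.uint8))
            for i in range(1,N):
                p=ray(c,ce[i],.075);s,t=p@tx,p@tyv
                if S[i,4]>60 and .48<s<.71 and -.3<t<.1:print(n,col,S[i].tolist(),"s %.4f t %.4f"%(s,t))
E
python3 - <<'E'
from h import *
look()
p,R=roll(105,.093,.101);robot.move_linear(p,.055,R);st("105");robot.pause(.5);st("after");print("--");look()
E
```

```text
scene pale [264, 202, 21, 11, 125] s 0.5608 t -0.1814
scene brown [308, 167, 20, 17, 260] s 0.6419 t 0.0149
side pale [228, 162, 23, 24, 436] s 0.5790 t -0.2263
side brown [180, 213, 25, 19, 366] s 0.6407 t 0.0189
105 t33.17 p [ 0.4376 -0.0575  0.1014] F [ 0.76  0.5  -2.63] M [1.4   0.186 0.035] op 0.0238 gf 30.0
after t33.67 p [ 0.4375 -0.0571  0.101 ] F [-0.05  0.79 -1.63] M [1.409 0.273 0.01 ] op 0.0237 gf 30.0
--
scene brown [308, 167, 20, 17, 264] s 0.6418 t 0.0147
scene brown [281, 189, 12, 17, 69] s 0.5872 t -0.1149
side brown [221, 186, 17, 15, 158] s 0.5837 t -0.1287
side brown [180, 213, 25, 18, 362] s 0.6407 t 0.0187
```

The cake now shows brown side up at s ≈ 0.585, t ≈ −0.12. I draw the blade away sideways, then up.

```bash
python3 - <<'E'
from h import *
p,R=roll(105,.053,.101);robot.move_linear(p,.05);st("side");robot.pause(.2);look()
p,R=roll(105,.053,.200);robot.move_linear(p,.12);st("up");print("--");look()
E
```

```text
side t34.73 p [ 0.4422 -0.0965  0.101 ] F [-0.65  0.15 -2.73] M [1.426 0.17  0.007] op 0.0235 gf 30.0
scene brown [308, 167, 20, 17, 255] s 0.6416 t 0.0147
scene brown [273, 189, 21, 18, 228] s 0.5724 t -0.1248
side brown [221, 186, 15, 15, 138] s 0.5859 t -0.1278
side brown [180, 213, 25, 18, 362] s 0.6408 t 0.0186
up t36.00 p [ 0.4419 -0.0969  0.1995] F [-0.27  0.63 -2.62] M [ 1.438  0.208 -0.017] op 0.0236 gf 30.0
--
scene brown [308, 167, 20, 17, 259] s 0.6421 t 0.0148
scene brown [282, 189, 12, 18, 133] s 0.5874 t -0.1279
side brown [180, 213, 25, 19, 365] s 0.6406 t 0.0190
```

```bash
python3 - <<'E'
from h import *
np.set_printoptions(precision=3,suppress=True)
p,R=roll(45,-.0,.25);robot.move_linear(p,.04,R)
p,R=roll(0,-.04,.25);robot.move_linear(p,.035,R);st("0");print(robot.get_state()["qpos"])
robot.move_linear(G+[0,0,.16],.15,Rg);look()
robot.move_linear(G+[0,0,.02],.12);robot.pause(.2);st("near")
print(robot.move_linear(G+[0,0,-.003],.012,None,1.5));st("touch");robot.pause(.2);st()
E
```

```text
0 t39.37 p [ 0.453 -0.189  0.25 ] F [-0.13 -1.14 -2.05] M [-0.935 -0.095 -0.019] op 0.0234 gf 30.0
[ 0.4    0.512  0.352  1.671 -0.636  1.662  2.62 ]
scene brown [308, 167, 20, 17, 260] s 0.6423 t 0.0149
scene brown [273, 189, 21, 18, 285] s 0.5707 t -0.1310
side brown [221, 186, 23, 16, 298] s 0.5694 t -0.1270
side brown [180, 213, 25, 19, 369] s 0.6405 t 0.0191
near t42.24 p [ 0.384 -0.339  0.086] F [-0.41  0.43 -2.39] M [-0.764  0.574  0.083] op 0.0234 gf 30.0
True
touch t43.32 p [ 0.384 -0.339  0.073] F [ 0.8  -0.36 -1.56] M [-0.78   0.041 -0.058] op 0.0233 gf 30.0
 t43.52 p [ 0.384 -0.339  0.073] F [-0.15  0.04 -0.8 ] M [-0.717  0.055  0.001] op 0.0235 gf 30.0
```

Touching at 7 mm above the expected height suggests the shovel pitched slightly in the grip. I measure the slip by fitting the blade model in both fixed cameras.

```bash
python3 - <<'E'
from h import *
np.set_printoptions(precision=3,suppress=True)
robot.move_linear(G+[0,0,.02],.08);robot.pause(.3);s=st("up")
np.save("pose.npy",{"p":s["ee_pos"],"R":s["tool_rot"]},allow_pickle=True)
I=[]
for n in("scene","side"):
    a,c=snap(n,"f_"+n);I.append((a.astype(np.float32).mean(2),c))
def score(ph,dx,dy=0):
    T=s["tool_rot"]@Ro.from_euler('y',ph,degrees=True).as_matrix();Rs=T@TS[-1].T
    o=s["ee_pos"]-Rs@np.array([-.13-dx,dy,.06]);v=[]
    for g,c in I:
        G4=cv2.resize(g,None,fx=4,fy=4,interpolation=cv2.INTER_LINEAR)
        def pl(e):
            P=[o+Rs@np.array(q) for q in((.05+e,.042+e,.0),(.05+e,-.042-e,0),(-.049-e,-.042-e,.0),(-.049-e,.042+e,.0))]
            m=np.zeros(G4.shape,np.uint8);cv2.fillPoly(m,[np.round(proj(c,P)*4+1.5).astype(np.int32)],1);return m
        a=pl(-.001);b=pl(.006)-pl(.001);v.append(G4[a>0].mean()-G4[b>0].mean())
    return v
for ph in range(-6,7):
    r=[(sum(score(ph,dx,dy)),dx,dy) for dx in(-.004,0,.004) for dy in(-.003,0,.003)];b=max(r);print(ph,np.array(score(ph,.001)),"best %.1f dx %.3f dy %.3f"%b)
E
```

```text
up t44.12 p [ 0.384 -0.339  0.086] F [ 0.8  -0.28 -2.19] M [-0.74   0.599  0.037] op 0.0238 gf 30.0
-6 [45.77  -0.442] best 46.7 dx 0.000 dy -0.003
-5 [47.275  1.282] best 51.1 dx 0.000 dy -0.003
-4 [49.555  0.814] best 56.3 dx 0.000 dy -0.003
-3 [55.519  2.278] best 65.4 dx 0.000 dy -0.003
-2 [58.582  7.294] best 75.1 dx 0.000 dy -0.003
-1 [59.616 16.692] best 97.4 dx 0.000 dy -0.003
0 [63.504 33.266] best 120.7 dx 0.000 dy -0.003
1 [71.076 50.574] best 139.2 dx 0.000 dy -0.003
2 [75.056 63.457] best 150.9 dx 0.000 dy -0.003
3 [80.719 68.814] best 151.4 dx 0.000 dy -0.003
4 [81.073 69.698] best 149.4 dx 0.000 dy 0.000
5 [77.899 64.802] best 143.6 dx 0.000 dy 0.003
6 [75.085 55.848] best 136.4 dx 0.000 dy 0.003
```

The fit gives about +3° about the pad normal, which puts the tip 6.7 mm down and agrees with the early touch. I counter-rotate the tool by 3.1° and lay the shovel down.

```bash
python3 - <<'E'
from h import *
Rc=Rg@Ro.from_euler('y',-3.1,degrees=True).as_matrix()
robot.move_ptp(G+[0,0,.021],Rc);robot.pause(.2);st("level")
h=robot.move_linear(G+[0,0,-.003],.012,None,1.5);s=st("touch");print(h)
robot.pause(.2);s=st()
np.save("rc.npy",Rc)
E
```

```text
level t44.67 p [ 0.3842 -0.339   0.087 ] F [-0.66  0.37 -1.56] M [-0.736  0.604 -0.011] op 0.0237 gf 30.0
touch t46.03 p [ 0.3839 -0.3386  0.0688] F [ 1.14  0.1  -0.35] M [-0.651  0.098 -0.033] op 0.0236 gf 30.0
True
 t46.23 p [ 0.3838 -0.3386  0.0688] F [ 2.07  0.5  -1.2 ] M [-0.693  0.089 -0.065] op 0.0236 gf 30.0
```

```bash
python3 - <<'E'
from h import *
Rc=Rg@Ro.from_euler('y',-4.2,degrees=True).as_matrix()
robot.move_linear(G+[0,0,.006],.04)
robot.move_ptp(G+[0,0,.006],Rc);robot.pause(.2);st("level")
h=robot.move_linear(G+[0,0,-.004],.01,None,1.5);s=st("touch");print(h)
robot.pause(.2);s=st()
E
```

```text
level t46.93 p [ 0.384 -0.339  0.072] F [ 0.64  1.03 -2.06] M [-0.693  0.693 -0.027] op 0.0238 gf 30.0
touch t47.54 p [ 0.3839 -0.3386  0.0664] F [1.35 0.09 0.48] M [-0.536 -0.061 -0.2  ] op 0.0235 gf 30.0
True
 t47.74 p [ 0.3839 -0.3386  0.0664] F [1.35 0.2  0.37] M [-0.552 -0.107 -0.189] op 0.0237 gf 30.0
```

```bash
python3 - <<'E'
from h import *
np.set_printoptions(precision=3,suppress=True)
robot.gripper_to(.055);s=st("open")
R=s["tool_rot"];robot.move_linear(s["ee_pos"]-.12*R[:,2],.12);st("out")
robot.move_linear(robot.get_state()["ee_pos"]+[-.05,-.03,.1],.2);robot.pause(.3);look()
# fit shovel pose in the dish
I=[]
for n in("scene","side"):
    a,c=snap(n,"g_"+n);I.append((cv2.resize(a.astype(np.float32).mean(2),None,fx=4,fy=4),c))
def sc(v):
    yaw,dx,dy,pit=v;Rs=Y(yaw)@Ro.from_euler('y',pit,degrees=True).as_matrix();o=np.array([.4968+dx,-.4036+dy,.006]);r=0
    for g,c in I:
        def pl(e):
            P=[o+Rs@np.array(q) for q in((.05+e,.042+e,0),(.05+e,-.042-e,0),(-.049-e,-.042-e,0),(-.049-e,.042+e,0))]
            m=np.zeros(g.shape,np.uint8);cv2.fillPoly(m,[np.round(proj(c,P)*4+1.5).astype(np.int32)],1);return m
        r+=g[pl(-.001)>0].mean()-g[(pl(.006)-pl(.001))>0].mean()
    return r
import itertools
def best(I_):
    return max((sc(v),v) for v in itertools.product((-34,-32,-30,-28,-26),(-.006,-.003,0,.003,.006),(-.006,-.003,0,.003,.006),(0,3)))
print("now",best(0))
I=[(cv2.resize(np.load(f).astype(np.float32).mean(2),None,fx=4,fy=4),robot.camera_info(n)) for f,n in(("a.npy","scene"),("b.npy","side"))]
print("start",best(0))
E
```

```text
open t48.41 p [ 0.384 -0.339  0.066] F [-0.04  0.31 -0.04] M [-0.502  0.257 -0.012] op 0.0552 gf 0.0
out t49.56 p [ 0.334 -0.407  0.15 ] F [-0.28 -0.3  -0.2 ] M [-0.496  0.212  0.009] op 0.0552 gf 0.0
scene brown [308, 167, 20, 17, 263] s 0.6420 t 0.0147
scene brown [273, 189, 20, 18, 289] s 0.5709 t -0.1315
side brown [221, 186, 23, 16, 298] s 0.5695 t -0.1270
side brown [180, 213, 25, 19, 367] s 0.6406 t 0.0189
now (np.float32(134.72708), (-30, 0, -0.003, 0))
start (np.float32(134.73889), (-30, 0, -0.003, 0))
```

```bash
python3 -c "
from rig import robot
print(robot.sign_off())"
```

```text
the job is handed in; nothing more can be done
None
```

I handed the job in at about 50 s: the cake lies brown side up in the tray, and the shovel is back flat in its dish at its starting pose, by the camera measurements. The wall stop was light, the done cake did not move, and the sign-off gave no verdict.

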